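# Line up the copper canisters by height beside the clock

### The job

Stand the four copper tea canisters upright on the low shelf in order of height, each in the middle of its own cork pad: the tallest on the pad next to the clock, the smallest on the pad farthest from it. Do not tip a canister over, and leave the clock where it is.

Things in the scene. Friction and masses are not known exactly. Their poses are not given: they have to be found in the camera images.
- canister_small: copper tea canister, smallest of the four: upright closed round cylinder of 40 mm diameter and 52 mm height to the flat top of its lid, with a brass lid knob (12 mm across, 8 mm high) standing on top of that. Origin: centre of its underside, z up. Loose, about 130 g, starts upright on the table in front of the shelf; take it by its straight sides from above.
- canister_medium: copper tea canister, second smallest: upright closed round cylinder of 44 mm diameter and 72 mm height to the flat top of its lid, with a brass lid knob (12 mm across, 8 mm high) standing on top of that. Origin: centre of its underside, z up. Loose, about 170 g, starts upright on the table in front of the shelf; take it by its straight sides from above.
- canister_large: copper tea canister, second tallest: upright closed round cylinder of 48 mm diameter and 92 mm height to the flat top of its lid, with a brass lid knob (12 mm across, 8 mm high) standing on top of that. Origin: centre of its underside, z up. Loose, about 210 g, starts upright on the table in front of the shelf; take it by its straight sides from above.
- canister_tallest: copper tea canister, tallest of the four: upright closed round cylinder of 52 mm diameter and 112 mm height to the flat top of its lid, with a brass lid knob (12 mm across, 8 mm high) standing on top of that. Origin: centre of its underside, z up. Loose, about 260 g, starts upright on the table in front of the shelf; take it by its straight sides from above.
- pad_a: one of four identical round cork pads, 66 mm across and 3 mm thick, fixed on top of the shelf in one straight row, 90 mm from centre to centre; the letters say nothing about their order in the row, which differs from start to start. Origin: centre of its underside (on the shelf's top), z up; its upper face is 3 mm higher.
- pad_b: one of four identical round cork pads, 66 mm across and 3 mm thick, fixed on top of the shelf in one straight row, 90 mm from centre to centre; the letters say nothing about their order in the row, which differs from start to start. Origin: centre of its underside (on the shelf's top), z up; its upper face is 3 mm higher.
- pad_c: one of four identical round cork pads, 66 mm across and 3 mm thick, fixed on top of the shelf in one straight row, 90 mm from centre to centre; the letters say nothing about their order in the row, which differs from start to start. Origin: centre of its underside (on the shelf's top), z up; its upper face is 3 mm higher.
- pad_d: one of four identical round cork pads, 66 mm across and 3 mm thick, fixed on top of the shelf in one straight row, 90 mm from centre to centre; the letters say nothing about their order in the row, which differs from start to start. Origin: centre of its underside (on the shelf's top), z up; its upper face is 3 mm higher.
- shelf: low dark-wood display shelf, fixed on the table: a plank 110 mm deep (its x) and 620 mm long (its y), its flat top 30 mm above the table. Origin: on the table under its centre, z up. The pads lie at y = -135, -45, +45 and +135 mm in its frame, x = 0; the clock stands near one end (about y = +250 or -250 mm) and a potted plant (about 90 mm across and 125 mm high) near the other.
- clock: loose wooden mantel clock with a brass carrying handle, 74 x 94 mm and 116 mm high (135 mm with the handle), standing on the shelf beyond one end of the row of pads: either end, differing from start to start. Origin: centre of its underside, z up. To be left where it is.
There are look-alikes about, which are no part of the job. Leave any blue look-alike of the canister_tallest alone.

How it is judged:
By the outcome, as a careful person would: the job done as asked, in the order asked, and still so for the second after the job is handed in, with the robot touching nothing.
It also fails if it takes over 104 s, if anything falls off the work surface, if the arm or the gripper's body presses on something with over 40 N, if the wrist force passes 120 N, or if a joint passes its speed limit or range.

### The arm

A 6-joint arm with a two-finger parallel gripper is mounted at the origin on the work surface. World frame = base frame: x ahead of the robot, y to its left, z up, the work surface at z = 0. Lengths are in mm, angles in rad, forces in N, time in s.
With the tool pointing down it reaches from about 350 to 775 mm from the base axis. Payload 5.5 kg.
Tool frame: the origin (TCP) lies on the centre line of the jaws, within the pads' length; the fingertips stand 22 mm ahead of it and the grasp point (between the pads) lies 3 mm ahead of it; z points along the fingers, y is the direction in which the jaws open and shut (so a half turn about z gives the same grasp; the last joint's range is limited). The gripper opens to 85 mm and grips with 20 to 120 N. Pads are 22 mm wide; open, the fingers measure 114 mm over their backs; the gripper's body (76 mm by 85 mm) begins 54 mm behind the grasp point. The pads swing forward as they close: fully open they stand 13 mm farther back than shut.
Start: joints at [-1.315, 0.313, 0.046, 1.304, 0, 1.431], TCP at [221.688, -530.588, 253.323] pointing down, gripper open.
Joint ranges: [-2.76, 2.76], [-0.86, 1.69], [-1.03, 1.26], [-2.2, 2.34], [-1.47, 1.5], [-3.14, 3.14]. Speed limits (rad/s): [2.57, 2.57, 3.14, 3.14, 3.14, 3.14].

### API

Orientations are given as [roll, pitch, yaw] about the fixed x, y, z axes, in that order (R = Rz(yaw) Ry(pitch) Rx(roll)).
In Python, from workcell import r, fingers, solve_ik, telemetry, optics, job gives the robot as it stands. The module is installed in compiled form; this text tells all that it offers. Calls block until the motion is done:
- r.goto(position, orientation): joint-space move of the TCP to a pose.
- r.move_l(position, feed=150, frame=None): straight line of the TCP; frame=None keeps the orientation; feed is the mean speed in mm/s.
- r.move_j(angles): joint-space move.
- fingers.gripper_to(opening, newtons=None): finger opening in mm; newtons is the grip in N (None keeps the last); returns when the fingers have stopped.
- r.hold(seconds).
- solve_ik(position, orientation): joint angles nearest the present ones, or None.
- telemetry.sense(): the state.
- optics.get_image(name): name is "scene" or "top"; returns a dict with "img" (480x640x3 uint8, red, green, blue), "K" (3x3 intrinsics, pixels), "T" (4x4, takes a point from camera to world coordinates). Camera axes: x right, y up, looking along -z (the intrinsics and any distortion apply to the point x, -y, -z); pixel columns grow to the right and rows downward; lengths in mm; the calibration is good to about 2 mm. A picture is of the moment at which its call begins. There is no depth.
A pose or a line that the arm cannot do raises r.PlanningError and nothing moves.
- job.hand_in(): hands the job in, once; it reports no verdict.
The state is a dict: "t": time; "joints": joint angles; "qvel": joint speeds; "effort": joint torques, N m; "ee_pos": TCP position; "tcp_rot": TCP orientation; "force": force on the tool from outside, world axes, zero at the start; "ft_torque": the same for the moment, N m; "gripper_width": finger opening in mm.
Only numpy, scipy, OpenCV 4.12 (cv2) and the standard library are available. Lean on these libraries where they do the work, as an engineer would, in place of code of your own. Each camera call takes 0.05 s, during which the arm holds its last target. There are 200 camera calls.

## Working session

There is one attempt and no reset: what is moved stays moved. The work goes in short steps, each a Python script; the robot and the scene stay as the last script left them, time stands still between calls to the robot, and variables do not carry over. Pictures are saved under pics/ and viewed, on a budget of 14 in all, crops included, one or two more only if the job needs it, and the job is handed in when it is done.

```bash
mkdir -p pics
python3 - <<'E'
from workcell import *
import cv2,numpy as np
np.set_printoptions(precision=4,suppress=True)
for n in("scene","top"):
    d=optics.get_image(n); cv2.imwrite(f"pics/{n}0.png",d["img"][:,:,::-1]); print(n,{k:v for k,v in d.items() if k!="img"})
print(telemetry.sense())
E
```

```text
scene {'K': array([[569.3545,   0.    , 317.2552],
       [  0.    , 569.3545, 234.9919],
       [  0.    ,   0.    ,   1.    ]]), 'T': array([[  -0.2934,   -0.7054,    0.6452, 1210.0469],
       [   0.9559,   -0.2111,    0.2039,  237.2557],
       [  -0.0076,    0.6766,    0.7363,  816.5585],
       [   0.    ,    0.    ,    0.    ,    1.    ]])}
top {'K': array([[463.0851,   0.    , 318.5535],
       [  0.    , 463.0851, 235.2666],
       [  0.    ,   0.    ,   1.    ]]), 'T': array([[ -0.0262,   0.9882,  -0.1509, 394.4062],
       [ -0.9995,  -0.0235,   0.0194,  43.118 ],
       [  0.0156,   0.1514,   0.9884, 880.7178],
       [  0.    ,   0.    ,   0.    ,   1.    ]])}
{'t': 0.1, 'joints': array([-1.3146,  0.3139,  0.0451,  1.3036, -0.    ,  1.4312]), 'qvel': array([-0.0012, -0.0042,  0.0036,  0.0005, -0.0006, -0.003 ]), 'effort': array([  0.003 , -48.1721,  29.9247,   0.0126,  -0.0001,  -0.    ]), 'ee_pos': array([ 221.5823, -530.1202,  252.4789]), 'tcp_rot': array([-3.1399, -0.0002,  0.3958]), 'force': array([ 0.3162, -0.0044,  0.3868]), 'ft_torque': array([-0.0362,  0.067 ,  0.0043]), 'gripper_width': 85.41667964521801}
```

View pics/top0.png

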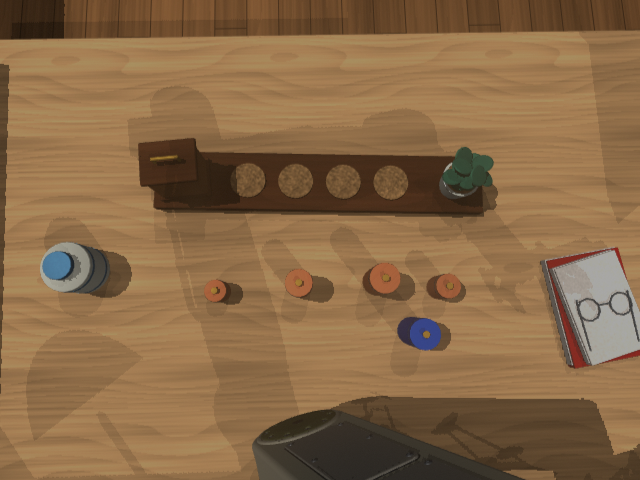

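View pics/scene0.png

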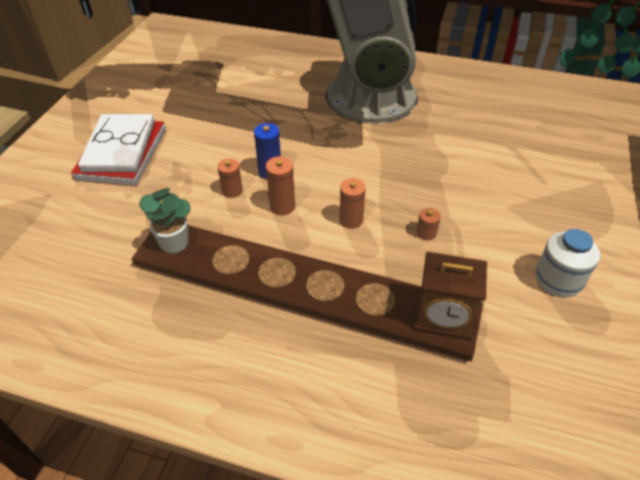

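The top view shows the clock at the +y end (168,162) and the pads at columns 248, 295, 343 and 391, row ~181. The copper canisters are small (216,291), large (299,283), tallest (385,279) and medium (449,287). The blue decoy is at (425,334). The scene view agrees with this order. Next I measure the positions.

```bash
cat > h.py <<'E'
import cv2,numpy as np
from workcell import *
np.set_printoptions(precision=1,suppress=True)
H={'small':52,'medium':72,'large':92,'tallest':112}
def ray(d,u,v):
    K,T=d["K"],d["T"]; c=np.array([(u-K[0,2])/K[0,0],-(v-K[1,2])/K[1,1],-1.])
    return T[:3,3],T[:3,:3]@c
def onz(d,u,v,z):
    o,w=ray(d,u,v); return (o+w*(z-o[2])/w[2])[:2]
def blobs(m,a0,a1=1e9):
    cs=cv2.findContours(m,cv2.RETR_EXTERNAL,cv2.CHAIN_APPROX_NONE)[0]
    return [c for c in cs if a0<cv2.contourArea(c)<a1]
def copper(d):
    hsv=cv2.cvtColor(d["img"],cv2.COLOR_RGB2HSV)
    return hsv,((hsv[...,0]<=11)&(hsv[...,1]>135)&(hsv[...,2]>95)).astype(np.uint8)*255
def knobs(d,a0=150):
    "centre of the brass knob inside each copper blob (pixels)"
    hsv,m=copper(d); out=[]
    for c in blobs(m,a0):
        f=np.zeros_like(m); cv2.drawContours(f,[cv2.convexHull(c)],-1,255,-1); f=cv2.erode(f,np.ones((3,3)))
        k=((f>0)&(m==0)&(hsv[...,0]>11)).astype(np.uint8)
        n,l,s,ce=cv2.connectedComponentsWithStats(k)
        b=cv2.boundingRect(c)
        out.append((b,)+((ce[1+s[1:,4].argmax()],s[1:,4].max()) if n>1 else (None,0)))
    return out
E
python3 - <<'E'
from h import *
for n in("top","scene"):
    d=optics.get_image(n)
    for k in knobs(d): print(n,k)
    if n=="top":
        hsv=cv2.cvtColor(d["img"],cv2.COLOR_RGB2HSV)
        for p in [(180,248),(181,295),(160,225),(279,375),(279,385),(279,386),(290,215),(203,270)]: print(p,hsv[p])
        # pads: bright patches inside the shelf's dark plank
        m=(hsv[140:222,200:430,2]>85).astype(np.uint8)*255
        for c in blobs(m,300,1600):
            e=cv2.fitEllipse(cv2.convexHull(c)); u,v=e[0][0]+200,e[0][1]+140
            print("pad",(round(u,1),round(v,1)),e[1],onz(d,u,v,33))
E
```

```text
top ((552, 280, 38, 89), array([582.4, 353.4]), np.int32(28))
top ((204, 280, 22, 22), array([214.5, 289.9]), np.int32(54))
top ((437, 274, 24, 24), array([449.5, 285.3]), np.int32(51))
top ((285, 269, 28, 28), array([298.6, 282. ]), np.int32(54))
top ((370, 263, 30, 31), array([385.6, 277.5]), np.int32(57))
top ((547, 250, 58, 19), None, 0)
(180, 248) [ 16 136 109]
(181, 295) [ 15 137 121]
(160, 225) [ 13 158  71]
(279, 375) [ 10 162 168]
(279, 385) [ 19 170 150]
(279, 386) [ 19 171 146]
(290, 215) [ 19 172 154]
(203, 270) [ 13 162  71]
pad (390.4, 182.0) (33.67449951171875, 34.840938568115234) [ 622.4 -111.9]
pad (342.8, 181.1) (33.70455551147461, 34.5533332824707) [626.1 -22. ]
pad (294.9, 180.4) (33.726539611816406, 34.761592864990234) [629.5  68.3]
pad (248.6, 179.5) (31.378969192504883, 34.44561767578125) [633.1 155.4]
scene ((451, 285, 34, 12), None, 0)
scene ((420, 208, 20, 32), array([429.9, 212.2]), np.int32(39))
scene ((341, 179, 24, 49), array([352.5, 183.3]), np.int32(44))
scene ((71, 163, 65, 15), array([ 92.1, 168. ]), np.int32(100))
scene ((218, 159, 24, 38), array([227.3, 162.4]), np.int32(29))
scene ((266, 157, 28, 58), array([278.9, 161.6]), np.int32(39))
scene ((141, 120, 23, 43), None, 0)
```

Run:
```python
from h import *
t=optics.get_image("top"); s=optics.get_image("scene")
tk={'small':(214.5,289.9),'medium':(449.5,285.3),'large':(298.6,282.),'tallest':(385.6,277.5)}
sk={'small':(429.9,212.2),'medium':(227.3,162.4),'large':(352.5,183.3),'tallest':(278.9,161.6)}
bb={'small':(204,280,22,22),'medium':(437,274,24,24),'large':(285,269,28,28),'tallest':(370,263,30,31)}
_,m=copper(t)
for n in tk:
    h=H[n]; x,y,w,g=bb[n]
    o1,a=ray(t,*tk[n]);o2,b=ray(s,*sk[n]); q=np.linalg.lstsq(np.c_[a,-b],o2-o1,rcond=None)[0]
    p=(o1+q[0]*a+o2+q[1]*b)/2
    print(n,"knob",onz(t,*tk[n],h+6),"lid",onz(t,x+w/2-.5,y+g/2-.5,h),"scene",onz(s,*sk[n],h+6),"tri",p,"gap",np.linalg.norm(o1+q[0]*a-o2-q[1]*b))
# scene pads check, blue, clock
hs=cv2.cvtColor(s["img"],cv2.COLOR_RGB2HSV)
mm=np.zeros(m.shape,np.uint8); mm[235:320,205:402]=((hs[235:320,205:402,2]>85)*255)
for c in blobs(mm,400,1500):
    e=cv2.fitEllipse(cv2.convexHull(c)); print("scene pad",e[0],e[1],onz(s,*e[0],33))
ht=cv2.cvtColor(t["img"],cv2.COLOR_RGB2HSV)
for c in blobs(((ht[...,0]>105)&(ht[...,0]<130)&(ht[...,1]>140)).astype(np.uint8)*255,200):
    x,y,w,g=cv2.boundingRect(c); print("blue",(x,y,w,g),onz(t,x+w/2,y+g/2,112))
for yaw in(1.5708,-1.5708):
  for p in [(633,158,40),(622,-112,40),(633,158,230),(622,-112,230),(420,-180,40),(420,200,40)]:
    print(yaw,p,solve_ik(p,[3.14159,0,yaw]))
```

```text
small knob [427.2 212.6] lid [426.4 213.8] scene [429.3 212.4] tri [427.3 212.7  56.2] gap 0.6163066329950037
medium knob [ 423.9 -197.2] lid [ 423.8 -197.2] scene [ 426.  -197.5] tri [ 424.1 -198.1   76.2] gap 0.7585624643082792
large knob [435.2  63.4] lid [434.7  63.8] scene [436.1  62.8] tri [435.3  63.1  97.4] gap 0.7988587147526203
tallest knob [437.9 -80.4] lid [437.5 -79.5] scene [438.4 -81.1] tri [438.  -80.8 117.6] gap 0.7841388007689284
blue (410, 319, 31, 30) [ 344.7 -142.2]
1.5708 (633, 158, 40) [ 0.1  0.6 -0.1  0.9 -0.   1.7]
1.5708 (622, -112, 40) [-0.3  0.6 -0.1  0.9  0.   1.3]
1.5708 (633, 158, 230) [ 0.1  0.5  0.2  1.3 -0.   1.7]
1.5708 (622, -112, 230) [-0.3  0.4  0.2  1.3  0.   1.3]
1.5708 (420, -180, 40) [-0.6  0.3 -0.6  0.7  0.   1. ]
1.5708 (420, 200, 40) [ 0.3  0.3 -0.6  0.7 -0.   1.8]
-1.5708 (633, 158, 40) [ 0.1  0.6 -0.1  0.9  0.  -1.4]
-1.5708 (622, -112, 40) [-0.3  0.6 -0.1  0.9 -0.  -1.9]
-1.5708 (633, 158, 230) [ 0.1  0.5  0.2  1.3  0.  -1.4]
-1.5708 (622, -112, 230) [-0.3  0.4  0.2  1.3 -0.  -1.9]
-1.5708 (420, -180, 40) [-0.6  0.3 -0.6  0.7 -0.  -2.2]
-1.5708 (420, 200, 40) [ 0.3  0.3 -0.6  0.7  0.  -1.3]
```

Pads are spaced 90 mm apart. The fourth is partly shaded by the clock, so I extrapolate it to (633,158.4). The two views agree within 2 mm on every canister, and the triangulated knob heights match the sizes given. I start with the small one.

```bash
cat >> h.py <<'E'
POS={'small':(427.2,212.8),'medium':(424.3,-197.5),'large':(435.2,63.2),'tallest':(438,-80.6)}
PAD={'small':(622.4,-111.9),'medium':(626.0,-22.),'large':(629.5,68.2),'tallest':(633.1,158.3)}
G={'small':33,'medium':45,'large':62,'tallest':80}   # TCP above underside
ORI=[np.pi,0,np.pi/2-.039]; ZT=230
def T(): return telemetry.sense()
def pick(n):
    x,y=POS[n]; r.goto([x,y,ZT],ORI); r.move_l([x,y,G[n]],feed=150)
    s=T(); print(n,"at grasp",s["ee_pos"],"F",s["force"])
    fingers.gripper_to(30,40); print("width",T()["gripper_width"])
    r.move_l([x,y,ZT],feed=150); s=T(); print("lifted",s["gripper_width"],s["force"],"t",s["t"])
def place(n):
    x,y=PAD[n]; r.move_l([x,y,ZT],feed=220); z=33+G[n]
    r.move_l([x,y,z+12],feed=150); r.move_l([x,y,z+1.5],feed=30)
    s=T(); print("down",s["ee_pos"],s["force"])
    fingers.gripper_to(75); r.move_l([x,y,ZT],feed=150); s=T(); print("t",s["t"],s["force"])
E
python3 - <<'E'
from h import *
pick('small')
for n in("top","scene"):
    cv2.imwrite(f"pics/{n}1.png",optics.get_image(n)["img"][:,:,::-1])
E
```

```text
small at grasp [427.9 213.   33.7] F [ 0.  -0.2  0.5]
width 39.1459913586927
lifted 39.09371327327242 [ 0.1  0.3 -2.1] t 6.45
```

View pics/scene1.png

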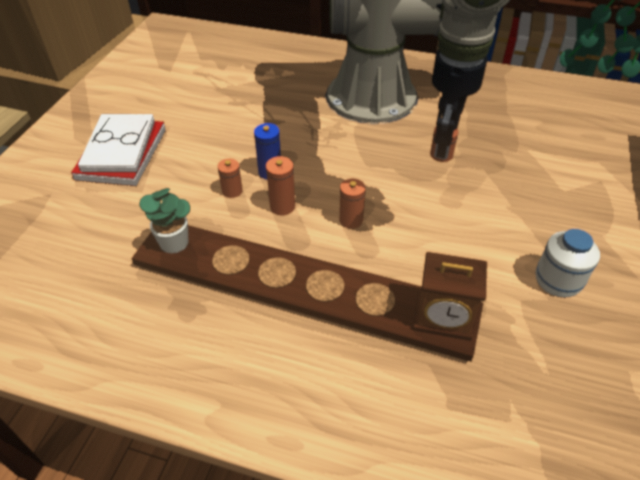

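The small canister is held upright in the jaws at (445,140). I place it and check.

Run:
```python
from h import *
place('small'); pick('medium')
d=optics.get_image("scene"); cv2.imwrite("pics/scene2.png",d["img"][:,:,::-1])
for k in knobs(d):
    if k[1] is not None: print(k, onz(d,*k[1],33+52+6))
d=optics.get_image("top")
for k in knobs(d):
    if k[1] is not None: print("top",k, onz(d,*k[1],33+52+6))
```

```text
down [ 622.2 -111.9   67.2] [ 0.7  0.5 -1.2]
t 11.7667 [-0.1  0.5 -0.2]
medium at grasp [ 424.9 -197.8   45.6] F [ 1.  -0.2 -0.2]
width 43.368334258333554
lifted 43.19619426063145 [-0.4  0.8 -1.7] t 15.7917
((277, 251, 126, 41), array([329.3, 276.5]), np.int32(382)) [656.   81.9]
((204, 233, 38, 34), array([226.8, 236.9]), np.int32(48)) [ 623.4 -112.2]
((341, 179, 24, 49), array([352.6, 183.1]), np.int32(44)) [428.   61.2]
((71, 163, 65, 15), array([ 92.1, 167.9]), np.int32(99)) [ 530.4 -436.3]
((266, 157, 28, 58), array([279. , 161.7]), np.int32(40)) [408.8 -93.2]
top ((285, 269, 28, 28), array([298.5, 282. ]), np.int32(54)) [435.6  63.8]
top ((370, 263, 30, 31), array([385.4, 277.4]), np.int32(56)) [439.7 -84.5]
top ((384, 164, 22, 22), array([395.3, 173.4]), np.int32(49)) [ 622.2 -110.8]
```

View pics/scene2.png

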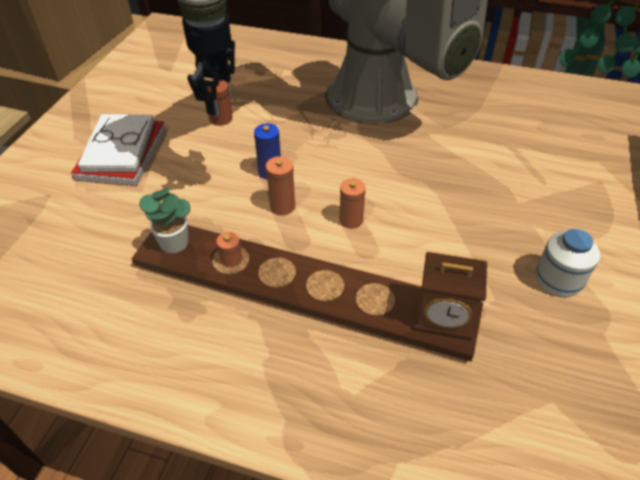

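The small canister stands on its pad at (228,248). Both views put it within about 1 mm of the pad centre. The medium one is held, and the rest haven't moved, so I carry on.

Run:
```python
from h import *
place('medium')
for n in('large','tallest'): pick(n); place(n)
r.move_l([450,158,ZT],feed=220); r.goto([380,300,260],ORI)
for v in("top","scene"):
    d=optics.get_image(v); cv2.imwrite(f"pics/{v}3.png",d["img"][:,:,::-1])
    for k in knobs(d):
        if k[1] is None: continue
        q={n:onz(d,*k[1],39+H[n])-PAD[n] for n in H}; n=min(q,key=lambda n:np.linalg.norm(q[n]))
        if np.linalg.norm(q[n])<25: print(v,n,k[1],"off pad centre",q[n])
print(T()["t"])
```

```text
down [625.8 -22.   79.3] [-0.6  0.4 -1.6]
t 20.4083 [ 0.1 -0.8 -0.5]
large at grasp [436.   63.1  62.5] F [0.8 0.1 0. ]
width 47.02160586918294
lifted 47.49047998766282 [-0.2  0.6 -2.9] t 24.15
down [629.3  68.2  96.3] [-0.2  1.  -3.2]
t 28.0833 [-0.1  0.1 -0.2]
tallest at grasp [438.8 -80.7  80.6] F [ 0.1  0.  -0.2]
width 51.39690199413763
lifted 51.723204713371416 [ 0.  -0.5 -1.9] t 31.675
down [633.  158.3 114.4] [ 0.4  0.5 -1.2]
t 35.85 [-0.2  0.9 -0.4]
top small [395.4 173.3] off pad centre [0.  0.9]
top medium [345.4 169.3] off pad centre [-0.4  0.8]
top large [292.5 165.1] off pad centre [-0.6  0.9]
top tallest [236.5 160.4] off pad centre [-0.7  1. ]
scene tallest [381.  252.4] off pad centre [ 0.5 -0.5]
scene large [325.8 246.6] off pad centre [-0.  -0.2]
scene medium [274.4 241.5] off pad centre [ 0.4 -0.2]
scene small [226.6 236.9] off pad centre [ 1.  -0.6]
37.6167
```

View pics/scene3.png

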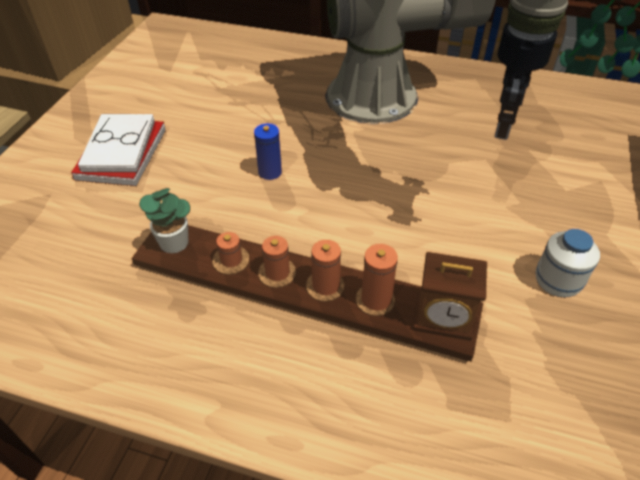

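View pics/top3.png

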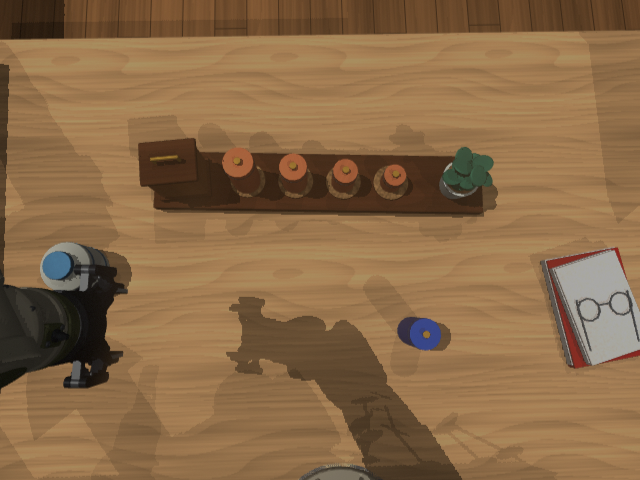

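All four stand upright in order at scene pixels (228,250), (276,260), (325,268) and (379,278). The clock, at (168,162) in the top view, and the blue decoy haven't moved. The gripper is clear.

```bash
python3 -c "
from workcell import *
r.hold(0.5); print(telemetry.sense()['force']); print(job.hand_in())"
```

```text
[ 0.32295091 -0.46654675 -0.32757166]
the job is handed in; nothing more can be done
None
```

All four copper canisters now stand upright on their own cork pads in order of height, with the tallest next to the clock and the smallest by the plant. I handed the job in at about 38 s of the 104 s allowed.

- **Placing:** in the last check both cameras put every canister within about 1.2 mm of its pad centre, which is inside the 2 mm calibration. The two views differed by up to about 1.5 mm.
- **Fourth pad:** the clock's shadow partly covers the pad next to it, so its direct measurement came out about 3 mm off. I used the 90 mm pad spacing to place that centre instead. The tallest canister's offset is measured against that calculated point.
- **Surroundings:** the clock and the blue look-alike looked unmoved in the final pictures. The gripper was clear, with wrist force near zero at hand-in.
- **Not done:** one attempt to measure the pads in the scene camera before moving gave no result. The pad centres therefore come from the top camera only.

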